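# Sort spring clamps by stiffness and dock the stiff one

### The job

One of the three look-alike spring clamps in the grey stand has a stiff spring and the other two have gone weak: find out which by pushing the blue plungers well down. Hang the stiff clamp by its two holes on the twin pins of the white turntable, fully down on the turntable's top, and stand both weak clamps upright and flat on the floor of the red tray. Do not tip over or drop any clamp, and do not disturb the bottles and other things standing about.

Things in the scene. Friction and masses are not known exactly. Their poses are not given: they have to be found in the camera images.
- stand: fixed grey stand with three bays in a row at y = -60, 0, +60 mm: floor 120 (x) x 186 (y) mm, top at 8 mm. Upright cheeks along x, 60 long x 6 mm, tops at 53 mm, stand at y = -90, -30, +30, +90 mm and leave fingers no room at the housings' y sides; their x sides are open. Which clamp is in which bay varies. Origin: centre of the underside
- mat: fixed black rubber mat 130 (x) x 150 (y) x 4 mm, kept free: room to put a clamp down and take it another way. Origin: centre of the underside
- dock: fixed round white turntable, 170 mm diameter, 30 mm high, with two upright steel pins of 9 mm diameter at x = -32 and +32 mm, 50 mm tall above its top (the last 6 mm tapered). The pins pass so near a docked housing's x sides that no fingers fit there; its y sides are free. Origin: centre of the underside
- dock_seat (a point): point on the dock's top face (30 mm above the table), midway between the pins; x along the line of the pins
- tray: fixed red open tray 160 (x) x 200 (y) x 30 mm high, wall and floor 5 mm thick. Origin: centre of the underside
- tray_in (a point): centre of the tray's inner floor, 5 mm above the table; axes as the tray
- clamp_a: spring clamp (three look alike, 0.3 kg): aluminium plate 100 (x) x 44 (y) x 10 mm; white housing 36 x 36 mm on its middle, from 10 to 58 mm above the underside; blue plunger, 20 mm wide, on top, its top at 76 mm when up. Two 13 mm holes through the plate at x = -32 and +32, y = 0 mm. Origin: centre of the underside, z up. Starts upright in a bay of the stand, x along the stand's x
- plunger_a (a joint): plunger of clamp_a: 0 = up, 0.008 m = fully pressed (downwards, by spring, comes back up). A weak spring gives 3 to 4 N when fully pressed, a stiff one about 16 N; one of the three is stiff, two are weak
- clamp_b: spring clamp, looks the same as clamp_a, same sizes and origin
- plunger_b (a joint): plunger of clamp_b: 0 = up, 0.008 m = fully pressed (downwards, by spring, comes back up). A weak spring gives 3 to 4 N when fully pressed, a stiff one about 16 N; one of the three is stiff, two are weak
- clamp_c: spring clamp, looks the same as clamp_a, same sizes and origin
- plunger_c (a joint): plunger of clamp_c: 0 = up, 0.008 m = fully pressed (downwards, by spring, comes back up). A weak spring gives 3 to 4 N when fully pressed, a stiff one about 16 N; one of the three is stiff, two are weak
- jar: bystander, leave it alone: small amber jar, 38 mm diameter, 55 mm high, standing in the tray near its +y end. Origin: centre of the underside
- amber_bottle: bystander, leave it alone: amber bottle, 56 mm diameter, 150 mm high. Origin: centre of the underside
- white_bottle: bystander, leave it alone: white bottle, 56 mm diameter, 140 mm high. Origin: centre of the underside
- pan_stack: bystander, leave it alone: stack of aluminium pans, 48 mm diameter, 85 mm high (one solid piece). Origin: centre of the underside
- beaker: bystander, leave it alone: glass beaker, 50 mm diameter, 85 mm high. Origin: centre of the underside
- spatula: bystander, leave it alone: steel lab spatula, 170 mm long, lying flat; origin near its middle
- pan_box: bystander, leave it alone: black box with clear lid, 50 (x) x 70 (y) x 60 mm high, in front of the dock. Origin: centre of the underside
Not all that is in view belongs to the job. Leave any pink look-alike of the clamp_b alone.

How it is judged:
On the way:
1. a plunger has been pushed well down (at least 6 of its 8 mm) (value of joint any of plunger_a, plunger_b, plunger_c above 0.006 m), for 0.05 s.
At the end, for the whole second after the job is handed in: Stiff clamp on both pins, within 4 mm of the dock's top, 5 mm of centre and 0.1 rad of the pins' line; weak clamps inside the tray within 4 mm of its floor; all upright (0.07 rad), at rest. (The judge tells a weak spring by its idle plunger's sag of 0.3 mm, too little to see.) (((value of joint plunger_a below 0.00015 m and horizontal distance between clamp_a and dock_seat below 0.005 m and angle between the x axis of clamp_a and the x axis of dock, either way round below 0.1 rad and z of clamp_a in the frame of dock_seat between -0.003 and 0.004 m) or (value of joint plunger_a above 0.00015 m and x of clamp_a in the frame of tray_in between -0.075 and 0.075 m and y of clamp_a in the frame of tray_in between -0.095 and 0.095 m and z of clamp_a in the frame of tray_in between -0.003 and 0.004 m)) and angle between each of clamp_a, clamp_b, clamp_c's own z axis and vertical below 0.07 rad and linear speed of each of clamp_a, clamp_b, clamp_c below 0.02 m/s and ((value of joint plunger_b below 0.00015 m and horizontal distance between clamp_b and dock_seat below 0.005 m and angle between the x axis of clamp_b and the x axis of dock, either way round below 0.1 rad and z of clamp_b in the frame of dock_seat between -0.003 and 0.004 m) or (value of joint plunger_b above 0.00015 m and x of clamp_b in the frame of tray_in between -0.075 and 0.075 m and y of clamp_b in the frame of tray_in between -0.095 and 0.095 m and z of clamp_b in the frame of tray_in between -0.003 and 0.004 m)) and ((value of joint plunger_c below 0.00015 m and horizontal distance between clamp_c and dock_seat below 0.005 m and angle between the x axis of clamp_c and the x axis of dock, either way round below 0.1 rad and z of clamp_c in the frame of dock_seat between -0.003 and 0.004 m) or (value of joint plunger_c above 0.00015 m and x of clamp_c in the frame of tray_in between -0.075 and 0.075 m and y of clamp_c in the frame of tray_in between -0.095 and 0.095 m and z of clamp_c in the frame of tray_in between -0.003 and 0.004 m))); the robot touches nothing.
It fails at once if a clamp was tipped over (more than 0.7 rad) (angle between any of clamp_a, clamp_b, clamp_c's own z axis and vertical above 0.7 rad).
It fails at once if a clamp was dropped (moving freely at over 0.6 m/s: a fall of about 20 mm) ((linear speed of clamp_a above 0.6 m/s and contact force between the fingers and clamp_a below 0.1 N) or (linear speed of clamp_b above 0.6 m/s and contact force between the fingers and clamp_b below 0.1 N) or (linear speed of clamp_c above 0.6 m/s and contact force between the fingers and clamp_c below 0.1 N)).
It fails at once if a bystander was moved by more than 25 mm (distance of any of jar, amber_bottle, white_bottle, pan_stack, beaker, spatula, pan_box from where it was at the start of the episode above 0.025 m).
It also fails if it takes over 72 s, if anything falls off the work surface, if the arm or the gripper's body presses on something with over 40 N, if the wrist force passes 120 N, or if a joint passes its speed limit or range.

### The arm

A 6-joint arm with a two-finger parallel gripper is mounted at the origin on the work surface. World frame = base frame: x ahead of the robot, y to its left, z up, the work surface at z = 0. Lengths are in m, angles in rad, forces in N, time in s.
With the tool pointing down it reaches from about 0.3 to 0.825 m from the base axis. Payload 5.4 kg.
Tool frame: the origin (TCP) lies at the very end of the fingers, on their centre line; the grasp point (between the pads) lies 19 mm behind it; z points along the fingers, x is the direction in which the jaws open and shut, and the axes are right-handed (so a half turn about z gives the same grasp; the last joint's range is limited). The gripper opens to 92 mm and grips with 3 to 60 N. Pads are 20 mm wide; open, the fingers measure 128 mm over their backs; the gripper's body (75 mm by 189 mm) begins 69 mm behind the grasp point.
Start: joints at [1.1, 0.158, 1.597, -0, 1.386, -0.21], TCP at [0.148, 0.556, 0.215] pointing down, gripper open.
Joint ranges: [-2.91, 2.91], [-0.94, 2.29], [0.18, 2.7], [-1.29, 4.43], [0.17, 2.64], [-3, 3]. Speed limits (rad/s): [2.57, 2.57, 3.14, 3.14, 3.14, 3.14].

### API

Orientations are given as a rotation vector (axis times angle).
In Python, from workcell import bot gives the robot as it stands. Calls block until the motion is done:
- bot.goto(position, orientation): joint-space move of the TCP to a pose.
- bot.line_to(position, rot=None, max_speed=0.15): straight line of the TCP; rot=None keeps the orientation; max_speed is the mean speed in m/s.
- bot.set_joints(angles): joint-space move.
- bot.set_gripper(opening, newtons=None): opening from 0.0 (shut) to 1.0 (fully open); newtons is the grip in N (None keeps the last); returns when the fingers have stopped.
- bot.hold(seconds).
- bot.inverse_kinematics(position, orientation): joint angles nearest the present ones, or None.
- bot.read_camera(name): name is "scene" or "side" or "wrist"; returns a dict with "pixels" (420x560x3 uint8, blue, green, red), "fx", "fy", "cx", "cy" (pixels), "R" (3x3) and "t" (3): a world point X has camera coordinates R X + t. Camera axes: x right, y down, z forward; pixel columns grow to the right and rows downward; lengths in m; the calibration is good to about 2 mm. A picture is of the moment at which its call begins. There is no depth.
A pose or a line that the arm cannot do raises bot.MotionError and nothing moves.
- bot.job_done(): hands the job in, once; it reports no verdict.
Readings, each from a call of its own:
- bot.current_clock(): time.
- bot.current_joints(): joint angles.
- bot.current_joint_vel(): joint speeds.
- bot.current_effort(): joint torques, N m.
- bot.current_ee_pos(): TCP position.
- bot.current_tool_rot(): TCP orientation.
- bot.current_contact_force(): force on the tool from outside, world axes, zero at the start.
- bot.current_ft_torque(): the same for the moment, N m.
- bot.current_opening(): opening from 0.0 (shut) to 1.0 (fully open).
Only numpy, scipy, OpenCV 4.12 (cv2) and the standard library are available. Lean on these libraries where they do the work, as an engineer would, in place of code of your own. Each camera call takes 0.05 s, during which the arm holds its last target. There are 200 camera calls.

## Working session

There is one attempt and no reset: what is moved stays moved. The work goes in short steps, each a Python script; the robot and the scene stay as the last script left them, time stands still between calls to the robot, and variables do not carry over. Pictures are saved under pics/ and viewed, about 8 in all and at most 12, crops included, and the job is handed in when it is done.

```bash
mkdir -p pics; ls
python3 - <<'E'
from workcell import bot
import cv2,numpy as np
for n in ("scene","side","wrist"):
    c=bot.read_camera(n); cv2.imwrite(f"pics/{n}0.png",c["pixels"]); print(n,c["fx"],c["cx"],c["cy"],np.round(c["R"],3).tolist(),np.round(c["t"],3), np.round(-c["R"].T@c["t"],3))
a=cv2.imread("pics/scene0.png");cv2.imwrite("pics/scene0b.png",cv2.resize(a,(800,600),interpolation=cv2.INTER_CUBIC))
print(bot.current_tool_rot(),bot.current_clock())
E
```

```text
pics
scene 396.522371396794 276.43258507483415 214.5856870661321 [[0.747, 0.665, 0.007], [0.45, -0.499, -0.74], [-0.489, 0.556, -0.672]] [-0.459 -0.19   1.423] [ 1.124 -0.581  0.819]
side 386.46343502518266 282.1020886424067 203.71593367683448 [[0.973, -0.229, -0.018], [-0.162, -0.63, -0.76], [0.163, 0.742, -0.65]] [-0.544  0.181  0.894] [ 0.414 -0.675  0.709]
wrist 302.6277932655168 284.61604529543496 208.38205114442943 [[0.258, 0.966, -0.001], [0.928, -0.247, 0.279], [0.269, -0.073, -0.96]] [-0.575 -0.032  0.392] [0.072 0.576 0.384]
[ 2.49092717e+00  1.91338406e+00 -1.98196620e-03] 0.15
```

View pics/scene0b.png

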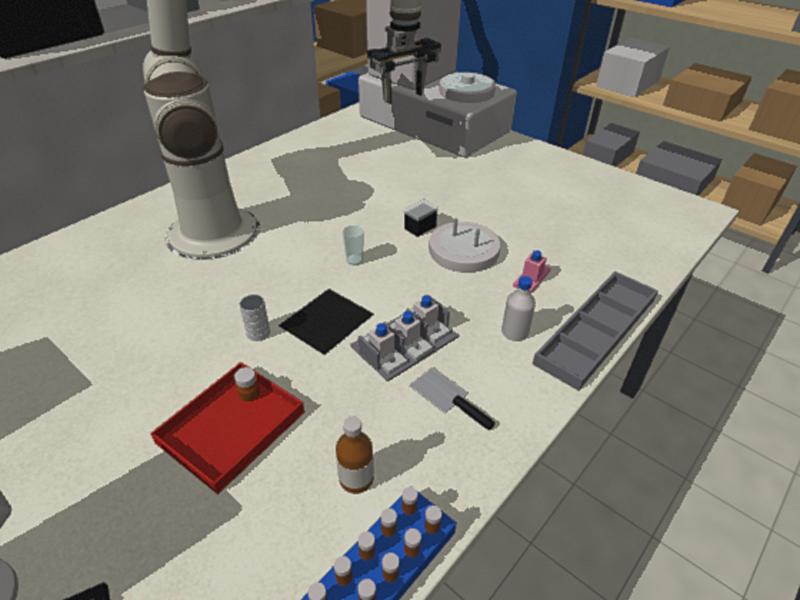

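View pics/side0.png

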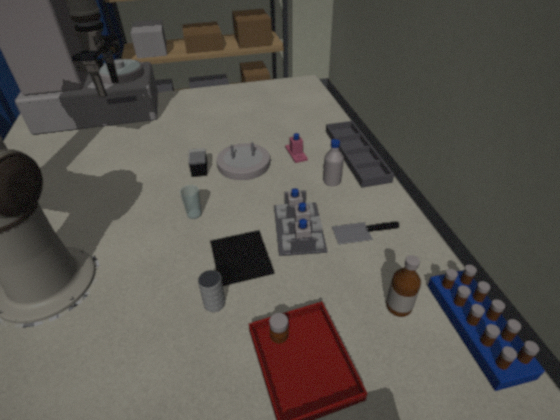

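Seen: three clamps in the grey stand (blue plungers at scene px (381,329), (408,317), (427,301) in the 800-wide picture). The pink look-alike is at (535,265), and the white bottle, also with a blue cap, is at (522,290). The dock is at (464,245) with pins at (455,228) and (477,238), the mat at (327,320), and the tray at (230,425) with the jar at (246,383). I choose the three white-housed clamps in the stand.

```bash
cat > h.py <<'E'
from workcell import bot
import cv2,numpy as np
from scipy.spatial.transform import Rotation as Ro
def ray(c,u,v):
    d=c["R"].T@np.array([(u-c["cx"])/c["fx"],(v-c["cy"])/c["fy"],1.]); return -c["R"].T@c["t"],d
def onz(c,u,v,z):
    o,d=ray(c,u,v); return o+d*(z-o[2])/d[2]
def proj(c,X):
    p=np.asarray(X)@c["R"].T+c["t"]; return np.c_[c["fx"]*p[:,0]/p[:,2]+c["cx"],c["fy"]*p[:,1]/p[:,2]+c["cy"]]
def mask(c,lo,hi):
    return cv2.inRange(cv2.cvtColor(c["pixels"],cv2.COLOR_BGR2HSV),lo,hi)
def blobs(m,amin):
    n,l,s,ce=cv2.connectedComponentsWithStats(m); return [(ce[i],s[i]) for i in range(1,n) if s[i,4]>=amin]
def down(yaw): # tool x at world angle yaw, z down
    return Ro.from_matrix(np.array([[np.cos(yaw),np.sin(yaw),0],[np.sin(yaw),-np.cos(yaw),0],[0,0,-1]])).as_rotvec()
def save(c,n,crop=None,s=1):
    p=c["pixels"]
    if crop: p=p[crop[1]:crop[3],crop[0]:crop[2]]
    cv2.imwrite("pics/"+n+".png",cv2.resize(p,None,fx=s,fy=s,interpolation=cv2.INTER_CUBIC))
E
python3 - <<'E'
from h import *
for n in ("scene","side"):
    c=bot.read_camera(n)
    print(n)
    for ce,s in blobs(mask(c,(105,150,60),(125,255,255)),10):
        if s[4]<300: print('blue',np.round(ce,1),s[4],np.round(onz(c,*ce,.075),3))
    k=max(blobs(mask(c,(0,180,50),(6,255,255))|mask(c,(174,180,50),(180,255,255)),300),key=lambda b:b[1][4])
    print('red',k[1],np.round(onz(c,*k[0],.012),3))
    S=1.4286
    if n=="scene":
        for nm,u,v,z in [("pin",455,221,.08),("pin",477,231,.08),("matL",279,321,.004),("matT",330,291,.004),("matR",373,315,.004),("matB",324,351,.004),("trL",153,433,.03),("trB",218,490,.0),("trR",304,404,.03),("trT",240,365,.03),
         ("stL",352,345,.008),("stB",388,377,.008),("stR",458,334,.008),("amb",355,487,0),("white",516,338,0),("pan",257,338,0),("beak",354,262,0),("box",421,232,0),("jar",246,395,.005),("pink",530,285,0),("spat",440,390,0),("spatend",490,425,0)]:
            print(nm,np.round(onz(c,u/S,v/S,z),3))
    else:
        for nm,u,v,z in [("pin",232,146,.08),("pin",253,144,.08),("stNW",275,207,.008),("stSW",282,250,.008),("stSE",325,249,.008),("stNE",322,203,.008)]: print(nm,np.round(onz(c,u,v,z),3))
E
```

```text
scene
blue [221.4   2.7] 33 [-1.109  1.377  0.075]
blue [464.6   1.1] 75 [0.088 2.556 0.075]
blue [375.1 178.6] 29 [0.7   0.364 0.075]
blue [367.  197.7] 67 [0.731 0.268 0.075]
blue [298.  210.4] 40 [0.617 0.088 0.075]
blue [285.1 221.7] 48 [0.62  0.029 0.075]
blue [266.6 230.4] 46 [ 0.605 -0.03   0.075]
blue [213.7 418. ] 10 [ 0.858 -0.443  0.075]
red [ 106  255  106   90 4519] [ 0.529 -0.338  0.012]
pin [0.493 0.346 0.08 ]
pin [0.555 0.347 0.08 ]
matL [ 0.382 -0.102  0.004]
matT [0.391 0.035 0.004]
matR [0.515 0.043 0.004]
matB [ 0.514 -0.098  0.004]
trL [ 0.46 -0.43  0.03]
trB [ 0.608 -0.414  0.   ]
trR [ 0.6   -0.223  0.03 ]
trT [ 0.444 -0.242  0.03 ]
stL [ 0.546 -0.052  0.008]
stB [ 0.655 -0.065  0.008]
stR [0.684 0.114 0.008]
amb [ 0.765 -0.265  0.   ]
white [0.774 0.19  0.   ]
pan [ 0.384 -0.161  0.   ]
beak [0.353 0.149 0.   ]
box [0.392 0.349 0.   ]
jar [ 0.49  -0.268  0.005]
pink [ 0.706  0.354 -0.   ]
spat [ 0.743 -0.019  0.   ]
spatend [ 0.857 -0.022  0.   ]
side
blue [ 8.9 90.9] 89 [-0.315  0.985  0.075]
blue [295.9 136.3] 15 [0.69  0.358 0.075]
blue [335.  142.8] 53 [0.796 0.29  0.075]
blue [294.4 192.2] 33 [0.614 0.086 0.075]
blue [301.7 206.5] 42 [0.617 0.027 0.075]
blue [302.5 223.3] 47 [ 0.603 -0.032  0.075]
blue [472.4 285.6] 42 [ 0.883 -0.291  0.075]
blue [485.7 303.2] 59 [ 0.883 -0.334  0.075]
red [ 250  303  116  117 7637] [ 0.525 -0.339  0.012]
pin [0.485 0.345 0.08 ]
pin [0.549 0.34  0.08 ]
stNW [0.567 0.117 0.008]
stSW [ 0.549 -0.044  0.008]
stSE [ 0.652 -0.066  0.008]
stNE [0.697 0.101 0.008]
```

Run:
```python
from h import *
p=bot.current_ee_pos(); print(p)
bot.line_to([p[0],p[1],.27],max_speed=.3)
bot.goto([.47,.345,.26],down(np.pi/2)); bot.hold(.2)
c=bot.read_camera("wrist"); save(c,"wd",s=1.4); np.save("wd.npy",c,allow_pickle=True)
bot.goto([.615,-.03,.26],down(-.1)); bot.set_gripper(0); bot.hold(.1)
c=bot.read_camera("wrist"); save(c,"ws",s=1.4); np.save("ws.npy",c,allow_pickle=True)
print(bot.current_clock(),bot.current_contact_force(),bot.current_ee_pos(),bot.current_joints())
```

```text
[0.14814555 0.5552843  0.21414096]
5.2583 [0.82457987 0.09557859 0.61801088] [ 0.61500639 -0.03001966  0.26002218] [-2.44741267e-01  2.37161221e-01  1.41704875e+00 -1.79474554e-05
  1.48731265e+00 -1.44755714e-01]
```

View pics/wd.png

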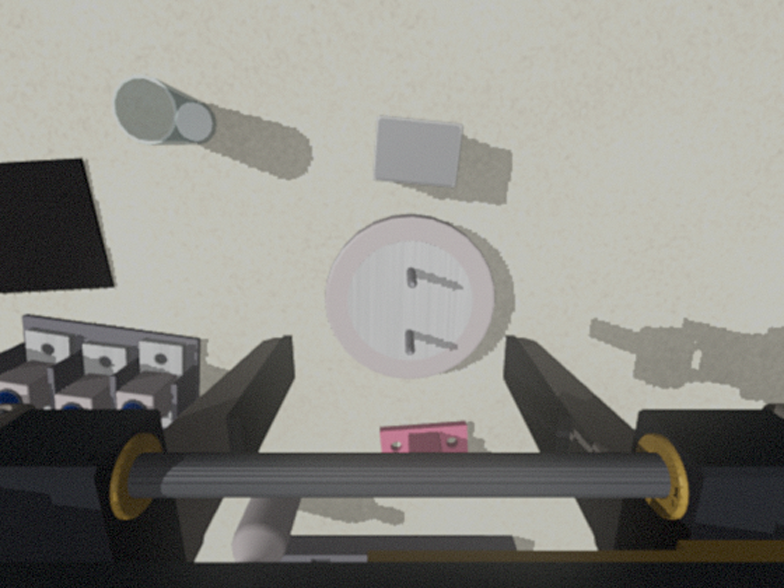

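View pics/ws.png

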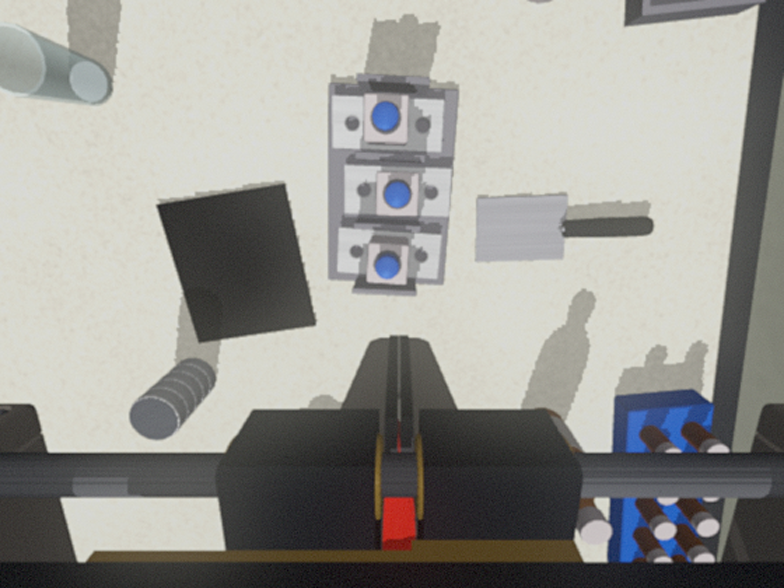

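The wrist pictures show the dock's pins at (411,278) and (410,343), scaled px. The clamps' blue plungers are at (386,117), (397,194) and (387,264), with plate holes on either side.

Run:
```python
from h import *
c=np.load("ws.npy",allow_pickle=True).item(); S=1.4
bl=[b for b in blobs(mask(c,(105,150,50),(125,255,255)),60) if b[0][1]<210 and 200<b[0][0]<320]
for ce,s in bl: print('plunger',np.round(ce*S),s[4],np.round(onz(c,*ce,.084),4))
for a,b in [((352,123),(423,125)),((364,190),(431,192)),((357,252),(421,256))]:
    A,B=[onz(c,u/S,v/S,.018) for u,v in (a,b)]; print('holes mid',np.round((A+B)/2,4),'len',round(np.linalg.norm(B-A),4),'yaw',round(np.arctan2(*(B-A)[1::-1]),3))
for n,u,v in [("stTL",329,83),("stBL",328,280),("stBR",442,284),("stTR",458,85)]: print(n,np.round(onz(c,u/S,v/S,.008),4))
m=[onz(c,u/S,v/S,.004) for u,v in [(158,206),(285,184),(316,325),(198,342)]]; print('mat',np.round(m,3),np.round(np.mean(m,0),4))
d=np.load("wd.npy",allow_pickle=True).item()
for n,u,v in [("a top",411,270),("a bot",413,286),("b top",409,332),("b bot",410,353)]:
    print(n,[np.round(onz(d,u/S,v/S,z),4) for z in (.03,.08)])
# dock circle top z=.03
g=d["pixels"]; 
T=[onz(d,u/S,v/S,.03)[:2] for u,v in [(410,215),(494,296),(325,296),(409,378)]]; print('dock',np.round(T,4),np.round(np.mean(T,0),4))
cv2.imwrite("pics/wdc.png",cv2.resize(g[140:280,220:370],None,fx=5,fy=4.2,interpolation=cv2.INTER_CUBIC))
```

```text
plunger [385. 116.] 180 [0.6163 0.0884 0.084 ]
holes mid [0.6171 0.0889 0.018 ] len 0.0646 yaw -0.126
holes mid [0.6202 0.0289 0.018 ] len 0.0636 yaw -0.129
holes mid [ 0.6057 -0.0306  0.018 ] len 0.0634 yaw -0.164
stTL [0.5678 0.1298 0.008 ]
stBL [ 0.5399 -0.0533  0.008 ]
stBR [ 0.6564 -0.0693  0.008 ]
stTR [0.6843 0.1164 0.008 ]
mat [[ 0.383  0.038  0.004]
 [ 0.511  0.046  0.004]
 [ 0.519 -0.102  0.004]
 [ 0.389 -0.109  0.004]] [ 0.4505 -0.032   0.004 ]
a top [array([0.4851, 0.3585, 0.03  ]), array([0.4733, 0.357 , 0.08  ])]
a bot [array([0.5012, 0.3606, 0.03  ]), array([0.4874, 0.3588, 0.08  ])]
b top [array([0.5495, 0.3571, 0.03  ]), array([0.5297, 0.3557, 0.08  ])]
b bot [array([0.5727, 0.3583, 0.03  ]), array([0.5499, 0.3568, 0.08  ])]
dock [[0.4323 0.3571]
 [0.5113 0.4408]
 [0.5116 0.2738]
 [0.6011 0.3575]] [0.5141 0.3573]
```

View pics/wdc.png

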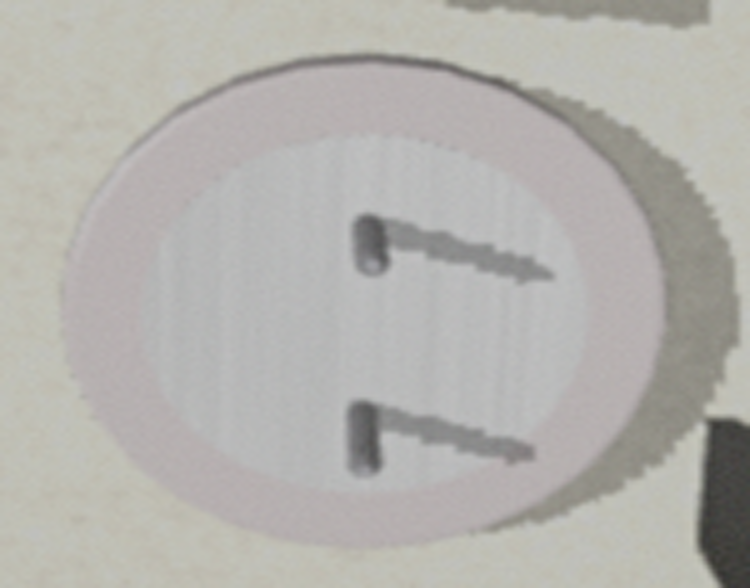

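The close crop shows both pins, base at the upper end and tip at the lower end. The wrist and fixed cameras agree on the clamps to about 1 mm, but on the dock they differ by about 1 cm in y. I'll settle that with crops from the fixed cameras. Plungers first.

Run:
```python
from h import *
P=[(.6052,-.0305),(.6195,.029),(.6167,.0887)]
for i,(x,y) in enumerate(P):
    bot.goto([x,y,.105],down(-.13)); bot.hold(.15)
    f0=bot.current_contact_force()[2]; r=[]
    for z in (.084,.080,.0772):
        bot.line_to([x,y,z],max_speed=.05); bot.hold(.1); r.append(round(bot.current_contact_force()[2]-f0,2))
    print(i,r,np.round(bot.current_ee_pos(),4)); 
    bot.line_to([x,y,.11],max_speed=.1)
ims=[]
for n,b in (("scene",(285,140,365,200)),("side",(205,125,285,185))):
    c=bot.read_camera(n); np.save(n+".npy",c,allow_pickle=True)
    ims.append(cv2.resize(c["pixels"][b[1]:b[3],b[0]:b[2]],None,fx=9.75,fy=5,interpolation=cv2.INTER_CUBIC))
cv2.imwrite("pics/pins.png",np.vstack(ims)[:600]); print(bot.current_clock())
```

```text
0 [np.float64(5.6), np.float64(9.56), np.float64(12.96)] [ 0.6051 -0.0305  0.0788]
1 [np.float64(0.32), np.float64(2.12), np.float64(2.74)] [0.6199 0.029  0.0775]
2 [np.float64(0.68), np.float64(2.04), np.float64(3.52)] [0.6171 0.0887 0.0776]
12.7083
```

View pics/pins.png

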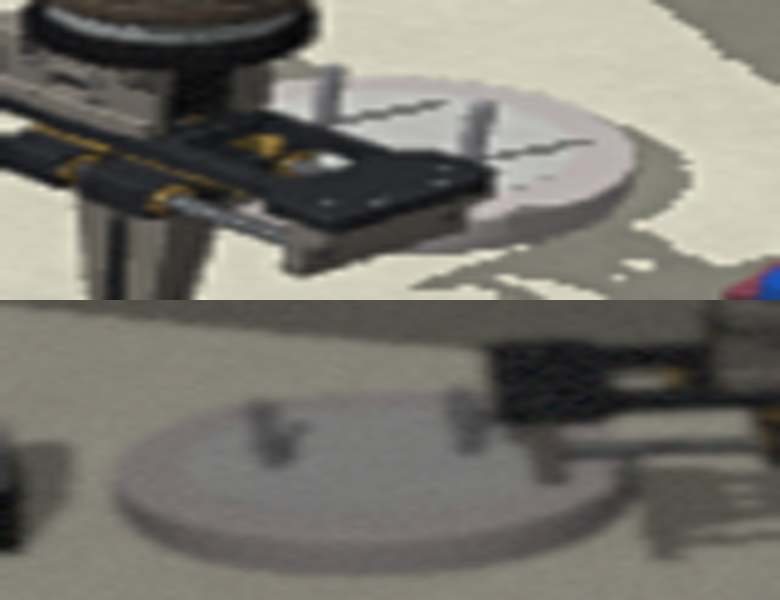

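Clamp in the -y bay is the stiff one (13 N against about 3 N). In the crop, the pin tips show at (333,68) and (487,103) in the scene half, and (262,402) and (460,392) in the side half.

Run:
```python
from h import *
from scipy.optimize import least_squares
sc,si,wd=[np.load(f,allow_pickle=True).item() for f in("scene.npy","side.npy","wd.npy")]
A=lambda x,y:np.array([285+x/9.75,140+y/5]); B=lambda x,y:np.array([205+x/9.75,125+(y-300)/5]); C=lambda x,y:np.array([220+x/5,140+y/4.2])
obs=[(sc,'at',A(333,70)),(sc,'bt',A(487,105)),(sc,'ab',A(325,122)),(si,'at',B(262,404)),(si,'bt',B(460,393)),(si,'ab',B(275,463)),(si,'bb',B(472,450)),
(wd,'ab',C(368,226)),(wd,'at',C(373,263)),(wd,'bb',C(361,411)),(wd,'bt',C(366,466))]
def pts(p):
    x,y,t=p; d=.032*np.array([np.cos(t),np.sin(t)]); q={}
    for k,s in(('a',-1),('b',1)):
        for h,z in(('t',.079),('b',.03)): q[k+h]=[x+s*d[0],y+s*d[1],z]
    return q
for name,sel in(("all",(sc,si,wd)),("fixed",(sc,si)),("wrist",(wd,)),("scene",(sc,)),("side",(si,))):
    o=[k for k in obs if any(k[0] is s for s in sel)]
    f=lambda p:np.concatenate([proj(c,[pts(p)[k]])[0]-uv for c,k,uv in o])
    r=least_squares(f,[.52,.35,0]); print(name,np.round(r.x,4),'rms',np.round(np.sqrt(np.mean(r.fun**2)),2))
```

```text
all [ 0.518   0.3575 -0.0203] rms 0.79
fixed [ 0.5187  0.3543 -0.0415] rms 0.82
wrist [ 0.5178  0.3578 -0.019 ] rms 0.37
scene [ 0.5217  0.3552 -0.0203] rms 0.5
side [ 0.5168  0.3511 -0.0393] rms 0.64
```

```bash
cat >> h.py <<'E'
def pick(x,y,yaw,z,N=25,zh=.12):
    bot.goto([x,y,zh],down(yaw)); bot.set_gripper(.65)
    bot.line_to([x,y,z],max_speed=.12); bot.set_gripper(0,N)
    print('opening',round(bot.current_opening()*92,1))
def lower(x,y,z,**k):
    bot.line_to([x,y,z],**k); bot.hold(.1); print('at',np.round(bot.current_ee_pos(),4),'F',np.round(bot.current_contact_force(),1))
E
python3 - <<'E'
from h import *
bot.line_to([.617,.089,.18],max_speed=.25)
bot.goto([.487,.357,.17],down(np.pi/2-.02)); bot.set_gripper(.65); bot.hold(.2)
c=bot.read_camera("wrist"); np.save("wd2.npy",c,allow_pickle=True); cv2.imwrite("pics/wd2.png",cv2.resize(c["pixels"][60:340,100:460],None,fx=2.2,fy=2.1,interpolation=cv2.INTER_CUBIC))
bot.goto([.6055,-.0306,.16],down(-.135))
pick(.6055,-.0306,-.135,.024)
bot.line_to([.6055,-.0306,.11],max_speed=.15); print(np.round(bot.current_contact_force(),1),bot.current_opening()*92)
bot.line_to([.455,-.032,.10],max_speed=.2)
lower(.455,-.032,.021,max_speed=.08)
save(bot.read_camera("side"),"side1")
print(bot.current_clock())
E
```

```text
opening 36.0
[ 0.2  1.7 -2.7] 36.10701466848583
at [ 0.4554 -0.0321  0.0213] F [-0.3 -0.2 -2.6]
21.85
```

View pics/wd2.png

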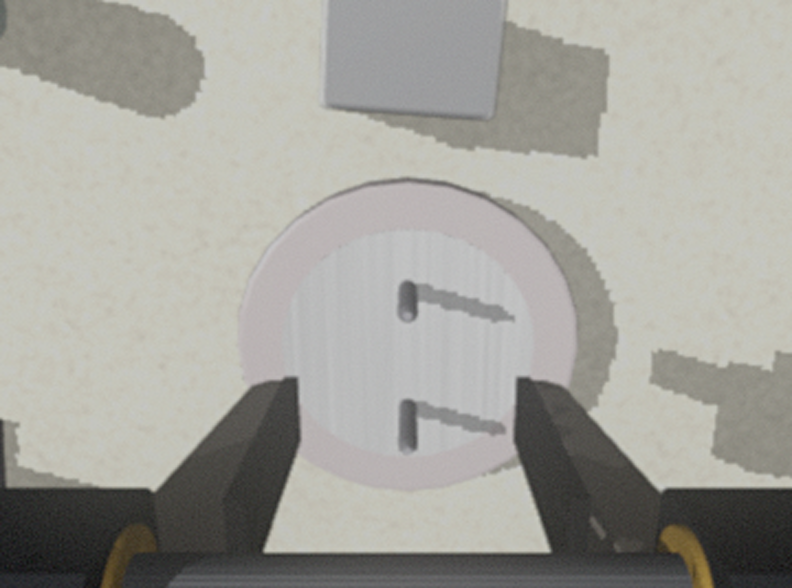

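Stiff clamp held (36 mm opening, 2.7 N weight). The close dock picture shows pins from (408,289) to (407,316) and (407,407) to (408,445).

Run:
```python
from h import *
from scipy.optimize import least_squares
w2,wd=[np.load(f,allow_pickle=True).item() for f in("wd2.npy","wd.npy")]
C=lambda x,y:np.array([220+x/5,140+y/4.2]); D=lambda x,y:np.array([100+x/2.2,60+y/2.1])
obs=[(w2,'ab',D(408,289)),(w2,'at',D(407,316)),(w2,'bb',D(407,407)),(w2,'bt',D(408,445)),(wd,'ab',C(368,226)),(wd,'at',C(373,263)),(wd,'bb',C(361,411)),(wd,'bt',C(366,466))]
def pts(p):
    x,y,t=p; d=.032*np.array([np.cos(t),np.sin(t)]); q={}
    for k,s in(('a',-1),('b',1)):
        for h,z in(('t',.079),('b',.03)): q[k+h]=[x+s*d[0],y+s*d[1],z]
    return q
for sel in ((w2,),(w2,wd)):
    o=[k for k in obs if any(k[0] is s for s in sel)]
    f=lambda p:np.concatenate([proj(c,[pts(p)[k]])[0]-uv for c,k,uv in o])
    r=least_squares(f,[.52,.35,0]); print(np.round(r.x,4),np.round(r.fun,1))
# dock rim ellipse from fit of contour: top rim extremes
T=[onz(w2,*D(x,y),.03) for x,y in((408,181),(240,325),(577,325),(408,489))]; print(np.round(T,4))
# regrasp on the mat
lower(.455,-.032,.0195,max_speed=.05)
bot.set_gripper(.65); bot.line_to([.455,-.032,.11],max_speed=.2)
c=bot.read_camera("wrist"); save(c,"wm",s=1.4)
pick(.455,-.032,-.135+np.pi/2,.020,zh=.11)
bot.line_to([.455,-.032,.14],max_speed=.2)
print(np.round(bot.current_contact_force(),1),bot.current_opening()*92,bot.current_clock())
```

```text
[ 0.5179  0.3575 -0.0189] [-0.3 -0.7  0.3 -0.3  0.2 -1.2 -0.2  2.1]
[ 0.5179  0.3577 -0.0189] [-0.2 -0.7  0.4 -0.4  0.3 -1.2 -0.   2.1 -0.2 -0.4 -0.1  0.2 -0.1 -0.5
 -0.2  0.8]
[[0.4332 0.3595 0.03  ]
 [0.504  0.276  0.03  ]
 [0.5073 0.4407 0.03  ]
 [0.6008 0.3562 0.03  ]]
at [ 0.4556 -0.0321  0.0204] F [-1.7  0.5  4.9]
opening 35.9
[-0.1  0.3 -2.4] 36.12080615775179 27.1167
```

```bash
cat > ins.py <<'E'
from h import *
x0,y0,yaw=.518,.3575,np.pi/2-.019
bot.set_gripper(0,40)
bot.goto([x0,y0,.15],down(yaw)); bot.line_to([x0,y0,.103],max_speed=.15); bot.hold(.2)
b=bot.current_contact_force(); save(bot.read_camera("wrist"),"ins0",s=1.4); print(np.round(b,1))
def probe(x,y,z0,zt=.078):
    z=z0
    while z>zt:
        z-=.003; bot.line_to([x,y,z],max_speed=.04); bot.hold(.03)
        f=bot.current_contact_force()[2]-b[2]
        if f>5: return False,z,f
    return True,z,f
offs=[(0,0)]+[(r*np.cos(a),r*np.sin(a)) for r,n in((.002,6),(.0035,8)) for a in np.arange(n)*2*np.pi/n]
for o in offs:
    ok,z,f=probe(x0+o[0],y0+o[1],.103 if o==(0,0) else .1,)
    print(np.round(o,4),ok,round(z,4),round(f,1),np.round(bot.current_ft_torque(),2),np.round(bot.current_contact_force()-b,1))
    if ok or bot.current_clock()>42: break
    bot.line_to([x0+o[0],y0+o[1],.1],max_speed=.1)
print(bot.current_clock(),np.round(bot.current_ee_pos(),4))
E
python3 ins.py
```

```text
[ 0.2 -0.4 -2.4]
[0 0] True 0.076 0.3 [ 0.05 -0.03 -0.03] [0.1 0.4 0.3]
32.0667 [0.5178 0.3574 0.0758]
```

Run:
```python
from h import *
x,y=.518,.3575
f0=bot.current_contact_force()[2]
for z in (.066,.056,.049,.047,.046,.045,.044,.043):
    bot.line_to([x,y,z],max_speed=.06); bot.hold(.03)
    f=bot.current_contact_force(); print(z,np.round(f,1))
    if f[2]-f0>5: break
save(bot.read_camera("wrist"),"ins1",s=1.4)
bot.set_gripper(.55); bot.hold(.1); print(np.round(bot.current_contact_force(),1))
bot.line_to([x,y,.18],max_speed=.2); 
c=bot.read_camera("wrist"); save(c,"ins2",s=1.4)
print(bot.current_clock())
```

```text
0.066 [-0.1  0.6 -2. ]
0.056 [-0.4 -0.5 -2.7]
0.049 [ 0.7 -0.6 -2.8]
0.047 [ 0.3 -0.4 -2.9]
0.046 [-0.2  0.6 -1.3]
0.045 [-2.2 -2.   6.3]
[ 0.7 -0.2  0.7]
35.3583
```

View pics/ins2.png

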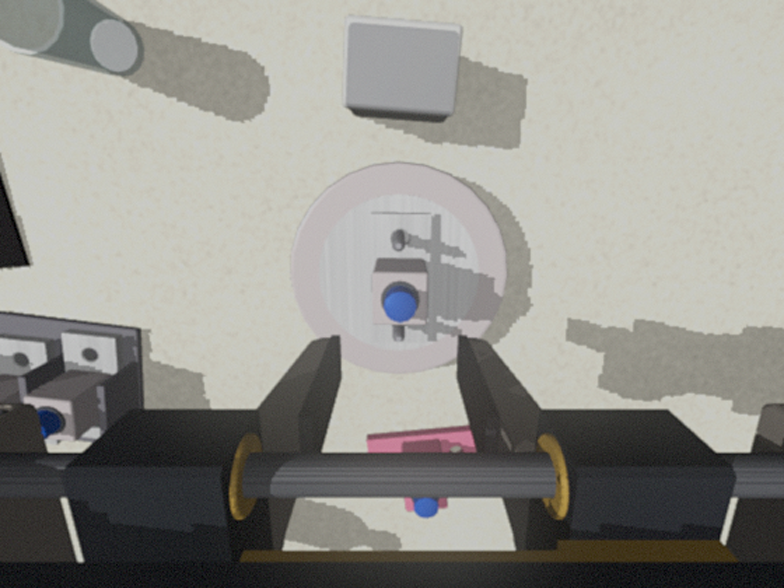

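The stiff clamp sits on both pins: plate seated, with pins showing at (398,240) and (399,332). Now the first weak clamp goes over the tray.

Run:
```python
from h import *
x,y=.6167,.0889
bot.goto([x,y,.17],down(-.13)); pick(x,y,-.13,.024,N=25)
bot.line_to([x,y,.13],max_speed=.2); print(np.round(bot.current_contact_force(),1))
bot.goto([.59,-.1,.15],down(0)); bot.goto([.531,-.36,.16],down(.085)); bot.hold(.1)
c=bot.read_camera("wrist"); np.save("wt.npy",c,allow_pickle=True); save(c,"wt",s=1.4)
print(bot.current_clock())
```

```text
opening 36.3
[ 0.   0.3 -4.2]
41.225
```

View pics/wt.png

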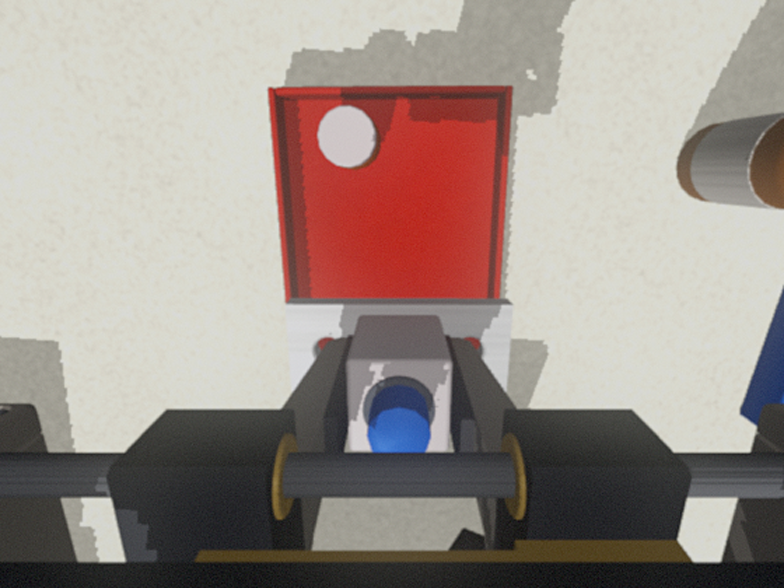

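The tray's far rim runs from (270,88) to (512,88), and the jar top is at (347,137).

Run:
```python
from h import *
c=np.load("wt.npy",allow_pickle=True).item(); S=1.4
A,B=[onz(c,u/S,v/S,.03)[:2] for u,v in((270,88),(512,88))]
t=np.arctan2(*(B-A)[::-1]); ya=np.array([-np.sin(t),np.cos(t)]); cen=(A+B)/2-.1*ya
xa=np.array([np.cos(t),np.sin(t)]); j=onz(c,347/S,137/S,.06)[:2]-cen
print('len',np.linalg.norm(B-A),'yaw',t,'c',cen,'jar',j@xa,j@ya)
assert np.linalg.norm(cen-[.528,-.33])<.015
np.save("tray.npy",[*cen,t])
p=cen-.062*ya
bot.goto([*p,.12],down(t)); lower(*p,.024,max_speed=.12)
for z in (.022,.021,.020):
    f0=bot.current_contact_force()[2]; lower(*p,z,max_speed=.04)
    if bot.current_contact_force()[2]>1: break
bot.set_gripper(.55); bot.line_to([*p,.13],max_speed=.2)
x,y=.6199,.0289
bot.goto([.6,-.1,.16],down(0)); bot.goto([x,y,.16],down(-.13)); pick(x,y,-.13,.024)
bot.line_to([x,y,.13],max_speed=.2); print(np.round(bot.current_contact_force(),1))
bot.goto([.59,-.12,.15],down(0)); p=cen-.005*ya
bot.goto([*p,.15],down(t)); bot.hold(.1)
save(bot.read_camera("side"),"side2",(200,100,560,420),2); print(bot.current_clock())
```

```text
len 0.15684818477420256 yaw 0.08753849917724557 c [ 0.5246557  -0.32883644] jar -0.02614516973188597 0.06802988937369168
at [ 0.5309 -0.3914  0.0254] F [-0.3  0.6 -4.1]
at [ 0.5301 -0.3906  0.0221] F [-0.2 -0.3 -3.1]
at [ 0.5304 -0.3909  0.0215] F [-0.3  0.1  0.8]
at [ 0.5304 -0.3909  0.0215] F [-2.   2.3  6.4]
opening 35.9
[-0.5 -0.3 -4.1]
50.925
```

View pics/side2.png

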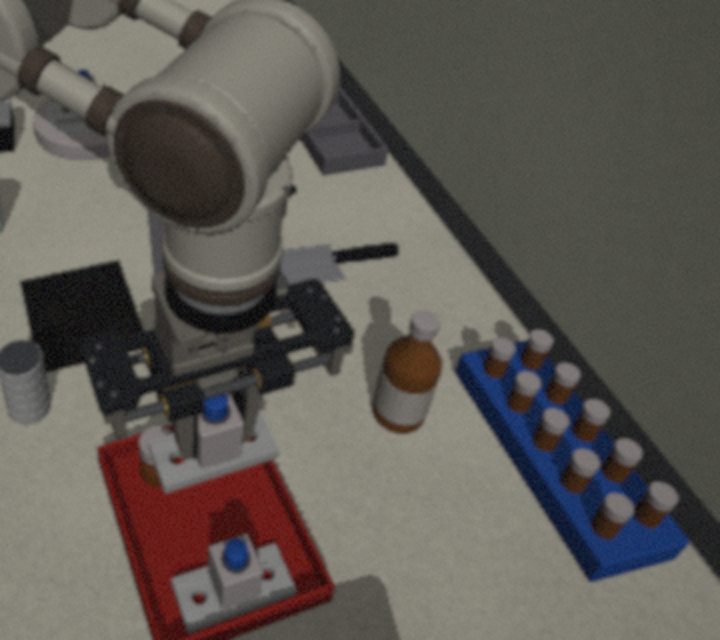

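The first weak clamp stands flat in the tray at (233,585). The second hovers over the tray with free space below it, so I'll lower it.

Run:
```python
from h import *
cx,cy,t=np.load("tray.npy"); p=np.array([cx,cy])-.005*np.array([-np.sin(t),np.cos(t)])
bot.line_to([*p,.026],max_speed=.1)
for z in (.023,.0215,.0205,.0195):
    lower(*p,z,max_speed=.04)
    if bot.current_contact_force()[2]>1: break
bot.set_gripper(.55); bot.line_to([*p,.15],max_speed=.2)
bot.goto([.42,-.03,.3],down(0)); bot.hold(.2)
a=bot.read_camera("side")["pixels"]; b=bot.read_camera("scene")["pixels"]
cv2.imwrite("pics/end.png",np.hstack([cv2.resize(a[110:420,180:430],(400,496)),cv2.resize(b[140:360,90:390],(400,496))]))
print(bot.current_clock(),np.round(bot.current_contact_force(),1))
```

```text
at [ 0.5251 -0.3338  0.0231] F [-0.2  0.4 -3.2]
at [ 0.5251 -0.3338  0.0215] F [-0.2  0.2 -3.4]
at [ 0.5251 -0.3339  0.0215] F [-3.8  2.7  5.6]
56.2167 [-0.4 -0.8 -0.2]
```

View pics/end.png

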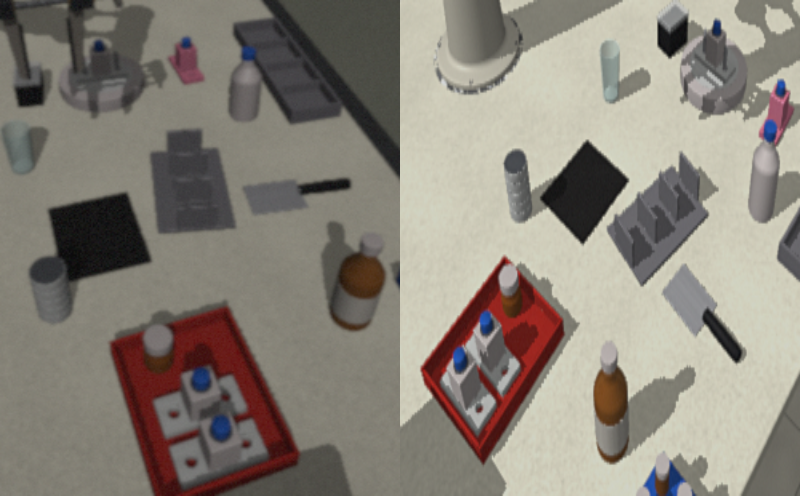

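Both weak clamps stand flat in the tray, at (200,400) and (220,440) in the left half. The docked clamp is at (100,65), the bystanders are in place, and the stand is empty. Handing in.

```bash
python3 -c "
from workcell import bot
bot.job_done(); print(bot.current_clock())"
```

```text
the job is handed in; nothing more can be done
the job is handed in; nothing more can be done
```

I found the stiff clamp, hung it on the turntable's pins, stood both weak clamps in the red tray, and handed the job in at about 56 s of the 72 s. The hand-in reports no verdict.

- **Which clamp was stiff:** pressing the plungers to about 6.5 mm gave 2.7 N and 3.5 N for the two weak ones. The -y bay clamp gave 13 N at about 5 mm, where the arm gave way slightly, so that one did not reach 6 mm.
- **Stiff clamp:** I set it on the mat, re-gripped it across its y sides and lowered it onto the pins. It went on at the first try with no side force. Contact came at the expected height of the turntable's top, and a wrist picture showed it seated on both pins.
- **Weak clamps:** each was lowered into the tray until it touched the floor, then released. The final pictures show both flat and upright, the jar and other bystanders in place, and the gripper clear of everything.
- **Disagreement:** my first rough readings put the turntable's centre about 12 mm nearer in y than the wrist camera did. A refit of the fixed-camera crops still differed from the wrist by 3 to 6 mm. I used the wrist value, and the free insertion bore it out.

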